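# Wedge up the plate of a sample press and hold it

### The arm

A 6-joint arm with a two-finger parallel gripper is mounted at the origin on the work surface. World frame = base frame: x ahead of the robot, y to its left, z up, the work surface at z = 0. Lengths are in m, angles in rad, forces in N, time in s.
With the tool pointing down it reaches from about 0.375 to 0.75 m from the base axis. Payload 9 kg.
Tool frame: the origin (TCP) lies midway between the tips of the shut fingers; the grasp point (between the pads) lies 19 mm behind it; z points along the fingers, y is the line along which they close (so a half turn about z gives the same grasp; the last joint's range is limited). The gripper opens to 85 mm and grips with 20 to 120 N. Pads are 22 mm wide; open, the fingers measure 114 mm over their backs; the gripper's body (76 mm by 85 mm) begins 54 mm behind the grasp point. The pads swing forward as they close: fully open they stand 13 mm farther back than shut.
Start: joints at [-1.427, 0.104, 0.097, 1.564, 0, 1.353], TCP at [0.212, -0.561, 0.231] pointing down, gripper open.
Joint ranges: [-2.99, 2.99], [-0.84, 1.86], [-1.1, 1.16], [-1.84, 2.11], [-1.51, 1.56], [-3.14, 3.14]. Speed limits (rad/s): [2.22, 2.22, 2.57, 3.14, 3.14, 3.14].

### API

Orientations are given as a unit quaternion [w, x, y, z].
In Python, from station import manip, kinematics, status, vision, finder gives the robot as it stands. Calls block until the motion is done:
- manip.move_to(position, orientation): joint-space move of the TCP to a pose.
- manip.movel(position, rotation=None, speed=0.15): straight line of the TCP; rotation=None keeps the orientation; speed is the mean speed in m/s.
- manip.set_joints(angles): joint-space move.
- manip.open_gripper() and manip.gripper_close(): open the fingers fully, or close them until they stop; the grip force is fixed at half the most.
- manip.sleep(seconds).
- kinematics.inverse_kinematics(position, orientation): joint angles nearest the present ones, or None.
- status.state(): the state.
- vision.get_image(name): name is "scene" or "top"; returns a dict with "img" (480x640x3 uint8, red, green, blue), "mtx" (3x3 intrinsics, pixels), "k1" (the pictures are not rectified: a ray, as slopes to the right and down, at radius r is drawn at 1 + k1 r^2 times it, then the intrinsics apply), "cam_to_world" (4x4, takes a point from camera to world coordinates). Camera axes: x right, y down, z forward; pixel columns grow to the right and rows downward; lengths in m; the calibration is good to about 2 mm. A picture is of the moment at which its call begins. There is no depth.
A pose or a line that the arm cannot do raises manip.IKError and nothing moves.
- manip.close_job(): hands the job in; it is judged then, once.
Trained networks look in the newest picture that a camera, given by its name, has taken for a name from the list of things; names that differ only in an ending like _2 or _b are one class to them, and where a whole thing is asked for, a point or a joint stands for the part that bears it (a point fixed in the world has none). Each returns a list of dicts, best first, with "p" (0 to 1); they miss things now and then, are a little off and sometimes report something else, mostly with a low value. They report only what shows in the picture. A call takes as long as a camera call. They do not tell look-alikes from the thing itself.
- finder.masks_of(camera, thing): "pixels" (480x640 bool, what is visible of it) and "xy" ([column, row] in pixels, amid what is visible of it).
The state is a dict: "time_s": time; "qpos": joint angles; "joint_velocities": joint speeds; "effort": joint torques, N m; "position": TCP position; "orientation": TCP orientation; "ft_force": force on the tool from outside, world axes, zero at the start; "torque": the same for the moment, N m; "width": opening from 0.0 (shut) to 1.0 (fully open); "grip_force": force on a finger pad.
Only numpy, scipy, OpenCV 4.12 (cv2) and the standard library are available. Lean on these libraries where they do the work, as an engineer would, in place of code of your own. Each camera call takes 0.05 s, during which the arm holds its last target. There are 200 camera calls.

### The job

Take the long wooden wedge out of the crate of offcuts (leave the other offcuts in the crate) and, with the wedge flat on the table, push its thin end under the middle of the front edge of the sample press's plywood plate until the wedge has just lifted the plate off its rails, by about 4 mm and never by more than a centimetre. Finish holding: keep the wedge gripped and in place with the plate resting up on it, without the robot itself touching the plate, and leave the small jar between crate and press standing.

Things in the scene. Friction and masses are not known exactly. Their poses are not given: they have to be found in the camera images.
- wedge_mid (a point): middle of the long wedge of plain pale wood: 150 mm long, 30 mm wide, flat underside, height rising evenly from 4 mm at the thin end to 29 mm at the thick end (1 mm per 6 mm). It lies flat on the crate's floor, thick end towards the robot. The point is at mid-length, mid-width, 8 mm above the underside; x runs along the wedge to the thin end (75 mm away), z up
- wedge: the same long wedge, 60 g; origin at the centre of its underside, same axes; a good place to grip it from above is across its 30 mm width, in the 40 mm at the thick end
- wedge_tip (a point): the middle of the lower edge of the long wedge's thin end
- press_mouth (a point): fixed point on the sample press: the middle of the lower front edge of its plate when the plate is down, 14 mm above the table; x points level straight into the press (away from the robot, up to 0.35 rad aside), z up. The wedge goes in here along x, between the rails, with the table itself as floor
- press: the press, fixed on the table: two wooden rails 14 mm high, 50 mm wide, 100 mm apart, and a crossbar joining them 145 mm in from the front edge. On the rails lies a plywood plate 200 mm wide, 150 mm deep, 18 mm thick, under two 6 mm steel bars. Rails start 20 mm before its front edge. Two rods 89 mm high stand 110 mm in. Origin: below press_mouth, on the table, same axes
- plate (a joint): height of the press's plate above its rails in m: 0 lying down on the rails, up to 0.04; the plate weighs 0.4 to 0.85 kg, stays level, and sinks back when not supported
- crate: open plywood crate, 260 x 280 mm, 45 mm high, walls and floor 6 mm thick, fixed to the table; origin at the centre of its underside, x along the 260 mm side, z up
- batten: offcut in the crate: straight batten 120 x 30 x 22 mm; origin at the centre of its underside, x along it
- stub: offcut in the crate: a short wedge 70 x 30 mm, 4 to 22 mm high (not the one to use); origin at the centre of its underside
- offcut_a: offcut in the crate: small block 25 x 70 x 18 mm; origin at the centre of its underside
- offcut_b: offcut in the crate: small block 22 x 50 x 25 mm; origin at the centre of its underside
- jar: bystander: small jar 60 mm across, 65 mm high, standing on the table nearer the robot, between crate and press; origin at the centre of its foot
Mind the look-alikes: they are no part of the job. Leave any yellow look-alike of the wedge alone. What is shaped like the offcut_a but turquoise is not meant.

How it is judged:
On the way, in this order (a step that is already met when the one before it is completed fails the run):
1. the long wedge is lifted out of the crate in the fingers (height (world z) of wedge_mid above 0.05 m and contact force between the fingers and wedge above 1 N), for 0.1 s.
2. the wedge's thin end is under the plate's front edge, between the rails, with the plate still down (x of wedge_tip in the frame of press_mouth between 0.005 and 0.09 m and y of wedge_tip in the frame of press_mouth between -0.045 and 0.045 m and height (world z) of wedge_tip below 0.012 m and value of joint plate below 0.0015 m), for 0.1 s.
At the end, for the whole second after the job is handed in: the plate is 2 to 7 mm above its rails, carried by the long wedge (over 2 N), untouched by the robot; the wedge is gripped (over 2 N), still, flat (tilt under 0.1 rad, raised under 6 mm), its thin end 30 mm or more in under the front edge between the rails; the other offcuts lie in the crate (value of joint plate between 0.002 and 0.007 m and contact force between wedge and plate above 2 N and contact force between the fingers and wedge above 2 N and contact force between each of the fingers, the arm and plate below 0.3 N and x of wedge_tip in the frame of press_mouth above 0.03 m and y of wedge_tip in the frame of press_mouth between -0.045 and 0.045 m and angle between wedge's own z axis and vertical below 0.1 rad and height (world z) of wedge_mid below 0.014 m and linear speed of wedge below 0.01 m/s and x of batten in the frame of crate between -0.13 and 0.13 m and y of batten in the frame of crate between -0.14 and 0.14 m and height (world z) of each of batten, stub, offcut_a, offcut_b below 0.05 m and x of stub in the frame of crate between -0.13 and 0.13 m and y of stub in the frame of crate between -0.14 and 0.14 m and x of offcut_a in the frame of crate between -0.13 and 0.13 m and y of offcut_a in the frame of crate between -0.14 and 0.14 m and x of offcut_b in the frame of crate between -0.13 and 0.13 m and y of offcut_b in the frame of crate between -0.14 and 0.14 m); the arm keeps its last pose, push and grip.
It fails at once if the plate is raised more than 10 mm (value of joint plate above 0.01 m).
It fails at once if the robot itself pushes on the plate (over 3 N) (contact force between plate and the fingers above 3 N or contact force between plate and the arm above 3 N).
It fails at once if the small jar is knocked over (angle between jar's own z axis and vertical above 0.6 rad).
It also fails if it takes over 51 s, if anything falls off the work surface, if the arm or the gripper's body presses on something with over 40 N, if the wrist force passes 120 N, or if a joint passes its speed limit or range.

## Working session

There is one attempt and no reset: what is moved stays moved. The work goes in short steps, each a Python script; the robot and the scene stay as the last script left them, time stands still between calls to the robot, and variables do not carry over. Pictures are saved under pics/ and viewed, at most 10 in all, crops included, and the job is handed in when it is done.

```bash
mkdir -p pics; ls; cat > h.py <<'E'
import numpy as np, cv2
from station import manip, kinematics, status, vision, finder
def ray(im,uv):
    K=im["mtx"]; K=np.array(K); k=im["k1"]; T=np.array(im["cam_to_world"])
    d=np.array([(uv[0]-K[0,2])/K[0,0],(uv[1]-K[1,2])/K[1,1]]); s=d.copy()
    for _ in range(30): s=d/(1+k*(s@s))
    return T[:3,3],T[:3,:3]@np.array([s[0],s[1],1])
def at_z(im,uv,z):
    o,d=ray(im,uv); return o+d*(z-o[2])/d[2]
def proj(im,p):
    K=np.array(im["mtx"]);T=np.array(im["cam_to_world"])
    c=T[:3,:3].T@(np.array(p)-T[:3,3]); s=c[:2]/c[2]; s=s*(1+im["k1"]*(s@s))
    return np.array([K[0,0]*s[0]+K[0,2],K[1,1]*s[1]+K[1,2]])
def save(im,n): cv2.imwrite("pics/"+n,im["img"][:,:,::-1])
E
python3 - <<'E'
from h import *
for c in ["top","scene"]:
    im=vision.get_image(c); save(im,c+"0.png")
    print(c,np.round(np.array(im["cam_to_world"]),3).tolist(),np.array(im["mtx"]).tolist(),im["k1"])
    for t in ["wedge","press","plate","crate","batten","stub","offcut_a","jar"]:
        try: 
          for r in finder.masks_of(c,t)[:4]:
            m=r["pixels"]; 
            print(t,round(r["p"],2),np.round(r["xy"]),m.sum(),np.round(at_z(im,r["xy"],0.02),3), np.round(cv2.minAreaRect(np.argwhere(m)[:,::-1].astype(np.float32))[0:3][1]) )
        except Exception as e: print(t,e)
print(status.state())
E
```

```text
pics
top [[-0.002, -0.988, 0.153, 0.342], [-1.0, 0.006, 0.023, 0.094], [-0.024, -0.153, -0.988, 1.059], [0.0, 0.0, 0.0, 1.0]] [[453.48999282492593, 0.0, 317.82108720884133], [0.0, 453.48999282492593, 238.75369713972376], [0.0, 0.0, 1.0]] 0.04039469057488846
wedge 0.96 [280. 213.] 860 [0.565 0.207 0.02 ] [15. 63.]
wedge 0.87 [258. 341.] 964 [0.272 0.253 0.02 ] [68. 15.]
wedge 0.62 [146. 248.] 1040 [0.484 0.517 0.02 ] [18. 67.]
wedge 0.44 [266. 162.] 378 [0.688 0.242 0.02 ] [30. 14.]
press 0.67 [468. 171.] 6745 [ 0.663 -0.235  0.02 ] [95. 80.]
plate 0.79 [470. 169.] 5469 [ 0.666 -0.238  0.02 ] [90. 65.]
crate 0.87 [289. 204.] 10935 [0.587 0.186 0.02 ] [123. 114.]
batten 0.81 [249. 208.] 718 [0.577 0.28  0.02 ] [15. 51.]
batten 0.53 [278. 211.] 860 [0.57  0.212 0.02 ] [15. 62.]
stub 0.64 [293. 203.] 11200 [0.588 0.177 0.02 ] [124. 114.]
stub 0.63 [310. 221.] 342 [0.545 0.136 0.02 ] [12. 28.]
offcut_a 0.68 [266. 159.] 341 [0.696 0.241 0.02 ] [30. 12.]
offcut_a 0.68 [319. 168.] 241 [0.674 0.114 0.02 ] [23. 12.]
jar 0.7 [363. 269.] 571 [0.432 0.015 0.02 ] [25. 27.]
scene [[0.727, 0.507, -0
[... 935 characters left out ...]
.]
{'time_s': 0.9, 'qpos': array([-1.42671646e+00,  1.04090332e-01,  9.73297368e-02,  1.56388847e+00,
        4.99023745e-05,  1.35308948e+00]), 'joint_velocities': array([ 0.00059803,  0.00037263, -0.00110485,  0.00089256,  0.00013319,
       -0.00012241]), 'effort': array([ 9.74080940e-04, -5.56749916e+01,  5.03776968e+01,  5.45037183e-04,
       -2.06360737e-04, -9.19345496e-06]), 'position': array([ 0.21239459, -0.56120388,  0.23135273]), 'orientation': array([7.44987051e-05, 9.83683360e-01, 1.79908425e-01, 2.22243073e-05]), 'ft_force': array([ 0.12195138, -0.2975493 ,  0.82433625]), 'torque': array([-0.01463563, -0.0255013 ,  0.02764851]), 'grip_force': 0.0, 'width': 0.9990325549786557}
```

View pics/top0.png

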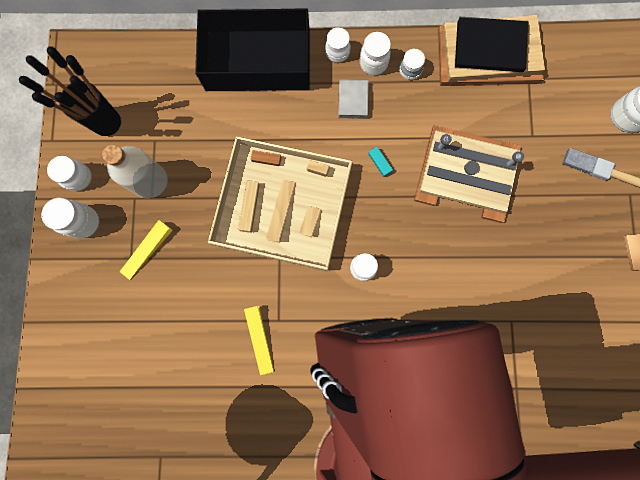

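View pics/scene0.png

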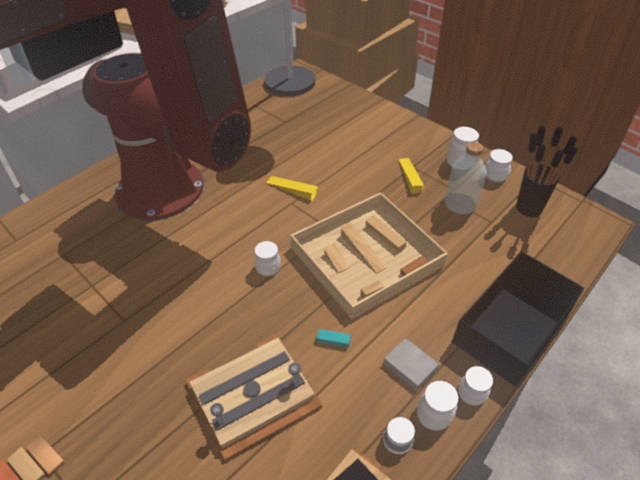

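```bash
cat > fit.py <<'E'
from h import *
from scipy.optimize import minimize
def wedge_v(p,z0=0.006,L=.15,W=.03,h0=.029,h1=.004):
    x,y,a=p; c,s=np.cos(a),np.sin(a)
    v=[(sx*L/2,sy*W/2,z) for sx in(-1,1) for sy in(-1,1) for z in(0,h0 if sx<0 else h1)]
    return [[x+c*u-s*w,y+s*u+c*w,z0+z] for u,w,z in v]
def plate_v(p):  # p = press_mouth
    x,y,a=p; c,s=np.cos(a),np.sin(a)
    return [[x+c*u-s*w,y+s*u+c*w,z] for u in(0,.15) for w in(-.1,.1) for z in(.014,.032)]
S=8
def sil(im,V,box):
    q=np.array([proj(im,v) for v in V],np.float32)
    h=cv2.convexHull(q)[:,0]; h=(h-box[:2]+.5)*S
    m=np.zeros(((box[3]-box[1])*S,(box[2]-box[0])*S),np.uint8)
    cv2.fillPoly(m,[np.round(h*16).astype(np.int32)],1,shift=4); return m>0
def fit(obs,model,p0):
    bs=[]
    for im,m in obs:
        yy,xx=np.nonzero(m); b=np.array([xx.min()-25,yy.min()-25,xx.max()+25,yy.max()+25])
        b=np.clip(b,0,[639,479,639,479]); bs.append((im,b,np.kron(m[b[1]:b[3],b[0]:b[2]],np.ones((S,S)))>0))
    def cost(p):
        t=0
        for im,b,m in bs:
            s=sil(im,model(p),b); t+=1-(s&m).sum()/(s|m).sum()
        return t/len(bs)
    r=minimize(cost,p0,method="Nelder-Mead",options=dict(initial_simplex=np.array(p0)+np.array([[0,0,0],[.015,0,0],[0,.015,0],[0,0,.15]]),xatol=1e-4,fatol=1e-4))
    return r.x,r.fun
def best(c,t,near,R=20):
    L=[r for r in finder.masks_of(c,t) if np.hypot(*(np.array(r["xy"])-near))<R]
    return L[0]["pixels"] if L else None
def hull(im,img,V,col,f,off):
    q=cv2.convexHull(np.array([proj(im,v) for v in V],np.float32))[:,0]
    cv2.polylines(img,[np.round((q-off+.5)*f).astype(np.int32)],True,col,1)
E
python3 - <<'E'
from fit import *
T=vision.get_image("top"); Sx=vision.get_image("scene")
wt=best("top","wedge",(280,213),8); ws=best("scene","wedge",(359,247),12)
pt=best("top","plate",(470,169)); ps=best("scene","plate",(249,394))
res={}
for n,o in [("top",[(T,wt)]),("scene",[(Sx,ws)]),("both",[(T,wt),(Sx,ws)])]:
    r=[fit(o,wedge_v,[.57,.205,a]) for a in(.0,.2)]; r=min(r,key=lambda x:x[1]); print("wedge",n,np.round(r[0],4),round(r[1],3)); res["w"]=r[0]
for n,o in [("top",[(T,pt)]),("scene",[(Sx,ps)]),("both",[(T,pt),(Sx,ps)])]:
    r=[fit(o,plate_v,[.6,-.22,a]) for a in(-.2,.0)]; r=min(r,key=lambda x:x[1]); print("plate",n,np.round(r[0],4),round(r[1],3)); res["p"]=r[0]
np.savez("res.npz",**res)
f=4
def crop(im,x0,y0,w,h):
    c=cv2.resize(im["img"][y0:y0+h,x0:x0+w,::-1],None,fx=f,fy=f,interpolation=cv2.INTER_CUBIC).copy()
    hull(im,c,wedge_v(res["w"]),(0,0,255),f,np.array([x0,y0])); hull(im,c,plate_v(res["p"]),(255,0,0),f,np.array([x0,y0])); return c
a=np.hstack([crop(T,225,165,100,75),crop(Sx,310,205,100,75)]); b=np.hstack([crop(T,420,120,100,75),crop(Sx,190,345,100,75)])
cv2.imwrite("pics/crop1.png",np.vstack([a,b]))
for n,z,uv in [("jar",0.065,(363,262))]: print(at_z(T,uv,z))
E
```

```text
wedge top [ 0.5739  0.2061 -0.2286] 0.076
wedge scene [ 0.5746  0.2047 -0.2478] 0.1
wedge both [ 0.5733  0.2057 -0.2397] 0.095
plate top [ 0.5879 -0.2166 -0.2567] 0.056
plate scene [ 0.5885 -0.216  -0.2673] 0.076
plate both [ 0.588  -0.2162 -0.2634] 0.066
[0.44395485 0.01799937 0.065     ]
```

View pics/crop1.png

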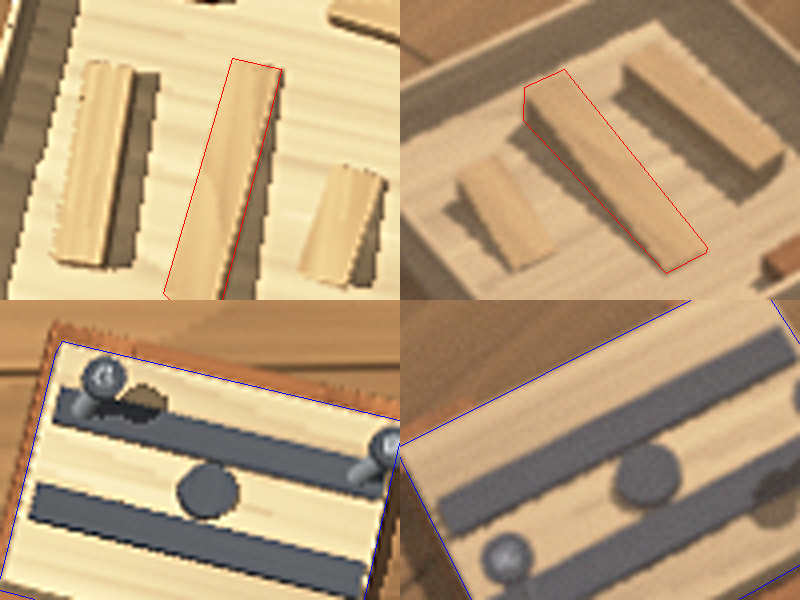

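Candidates for the wedge (top picture):
- Long tapering pale piece at (280,212).
- Batten at (249,208).
- Stub at (310,221).
- Yellow pieces at (146,248) and (258,341).

I choose (280,212). The crop shows it long, tapered and plain, and the fits match. Next I check the finger clearance to its neighbours.

```bash
python3 - <<'E'
from fit import *
T=vision.get_image("top"); Sx=vision.get_image("scene")
w=np.load("res.npz")["w"]; c,s=np.cos(w[2]),np.sin(w[2]); R=np.array([[c,s],[-s,c]])
for n,t,sc,p0,kw in [("batten",(249,208),(386,231),[.58,.28,-.1],dict(L=.12,h0=.022,h1=.022)),("stub",(310,221),(341,257),[.55,.14,-.2],dict(L=.07,h0=.022)),("stubflip",(310,221),(341,257),[.55,.14,-.2],dict(L=.07,h0=.004,h1=.022))]:
    k=n[:4]+("en" if n=="batten" else "")
    k="batten" if n=="batten" else "stub"
    o=[(i,m) for i,m in [(T,best("top",k,t,8)),(Sx,best("scene",k,sc,12))] if m is not None]
    f=lambda p:wedge_v(p,**kw)
    r=fit(o,f,p0); V=(R@(np.array(f(r[0]))[::2,:2]-w[:2]).T).T
    print(n,len(o),np.round(r[0],3),round(r[1],3),"corners in wedge frame",np.round(V*1000).tolist())
for px in [(210,242),(329,269),(352,163),(237,139)]: print("crate corner",np.round(R@(at_z(T,px,.045)[:2]-w[:2]),3))
from scipy.spatial.transform import Rotation as Ro
for g in (w[2],):
  for fl in (0,np.pi):
    for nm,p in [("pick",w[:2]-np.array([c,s])*.062),]:
        yy=g+fl; m=np.array([[np.cos(yy),np.sin(yy),0],[np.sin(yy),-np.cos(yy),0],[0,0,-1]]).T
        q=Ro.from_matrix(m).as_quat()[[3,0,1,2]]; print(p,q,kinematics.inverse_kinematics([*p,.009],q))
E
```

```text
batten 2 [ 0.582  0.282 -0.128] 0.058 corners in wedge frame [[-68.0, 54.0], [-71.0, 84.0], [52.0, 68.0], [48.0, 97.0]]Traceback (most recent call last):
  File "<stdin>", line 9, in <module>
  File "fit.py", line 26, in fit
    r=minimize(cost,p0,method="Nelder-Mead",options=dict(initial_simplex=np.array(p0)+np.array([[0,0,0],[.015,0,0],[0,.015,0],[0,0,.15]]),xatol=1e-4,fatol=1e-4))
    res = _minimize_neldermead(fun, x0, args, callback, bounds=bounds,
                               **options)
    fsim[k] = func(sim[k])
              ~~~~^^^^^^^^
    fx = function(np.copy(x), *(wrapper_args + args))
  File "fit.py", line 25, in cost
    return t/len(bs)
           ~^~~~~~~~
ZeroDivisionError: division by zero
```

```bash
python3 - <<'E'
from fit import *
from scipy.spatial.transform import Rotation as Ro
T=vision.get_image("top")
w=np.load("res.npz")["w"]; c,s=np.cos(w[2]),np.sin(w[2]); R=np.array([[c,s],[-s,c]])
for px,z in [((300,233),.008),((314,237),.008),((300,233),.028),((314,237),.028),((308,206),.02)]: print("stub",px,z,np.round(R@(at_z(T,px,z)[:2]-w[:2]),3))
for px in [(210,242),(329,269),(352,163),(237,139)]: print("crate corner",np.round(R@(at_z(T,px,.045)[:2]-w[:2]),3))
for fl in (0,np.pi):
    yy=w[2]+fl; m=np.array([[np.cos(yy),np.sin(yy),0],[np.sin(yy),-np.cos(yy),0],[0,0,-1]]).T
    q=Ro.from_matrix(m).as_quat()[[3,0,1,2]]; p=w[:2]-np.array([c,s])*.062
    print(p,q,kinematics.inverse_kinematics([*p,.009],q))
E
```

```text
stub (300, 233) 0.008 [-0.042 -0.057]
stub (314, 237) 0.008 [-0.044 -0.091]
stub (300, 233) 0.028 [-0.045 -0.059]
stub (314, 237) 0.028 [-0.047 -0.093]
stub (308, 206) 0.02 [ 0.023 -0.061]
crate corner [-0.115  0.133]
crate corner [-0.112 -0.144]
crate corner [ 0.14  -0.139]
crate corner [0.135 0.137]
[0.51309422 0.22038442] [ 0.          0.99282663 -0.1195629   0.        ] [ 0.171475    0.06407164 -0.35360839  1.15311629  0.         -2.73041843]
[0.51309422 0.22038442] [0.         0.1195629  0.99282663 0.        ] [ 0.171475    0.06407164 -0.35360839  1.15311629  0.          0.41117422]
```

```bash
cat >> fit.py <<'E'
from scipy.spatial.transform import Rotation as Ro
def quat(yaw):
    yy=yaw+np.pi; m=np.array([[np.cos(yy),np.sin(yy),0],[np.sin(yy),-np.cos(yy),0],[0,0,-1]]).T
    return Ro.from_matrix(m).as_quat()[[3,0,1,2]]
def off(p,dx,dy,z):
    c,s=np.cos(p[2]),np.sin(p[2]); return [p[0]+c*dx-s*dy,p[1]+s*dx+c*dy,z]
def st(m=""):
    s=status.state(); print(m,round(s["time_s"],2),np.round(s["position"],4),np.round(s["ft_force"],2),"w",round(s["width"],3),"g",round(s["grip_force"],1))
    return s
E
python3 - <<'E'
from fit import *
w=np.load("res.npz")["w"]; q=quat(w[2])
manip.move_to(off(w,-.062,-.004,.16),q); st("above")
manip.movel(off(w,-.062,-.004,.05),speed=.15)
manip.movel(off(w,-.062,-.004,.009),speed=.04); st("down")
manip.gripper_close(); st("grip")
manip.movel(off(w,-.062,-.004,.03),speed=.05); st("lift")
manip.movel(off(w,-.062,-.004,.16),speed=.12); s=st("up")
im=vision.get_image("top"); im2=vision.get_image("scene")
f=4
a=cv2.resize(im["img"][150:300,220:320,::-1],None,fx=f,fy=f)
b=cv2.resize(im2["img"][150:300,290:390,::-1],None,fx=f,fy=f)
cv2.imwrite("pics/lift.png",np.hstack([a,b]))
E
```

```text
above 4.49 [0.5125 0.2159 0.16  ] [-0.    0.15 -0.1 ] w 1.002 g 0.0
down 6.55 [0.5124 0.2166 0.0093] [0.37 0.54 0.19] w 1.005 g 0.0
grip 7.11 [0.5125 0.2166 0.0094] [-0.28  0.36  2.76] w 0.335 g 58.8
lift 7.67 [0.5123 0.2165 0.0302] [-1.35  0.02 -1.14] w 0.344 g 58.2
up 8.91 [0.5117 0.2164 0.159 ] [-0.47  0.56  0.01] w 0.339 g 58.2
```

View pics/lift.png

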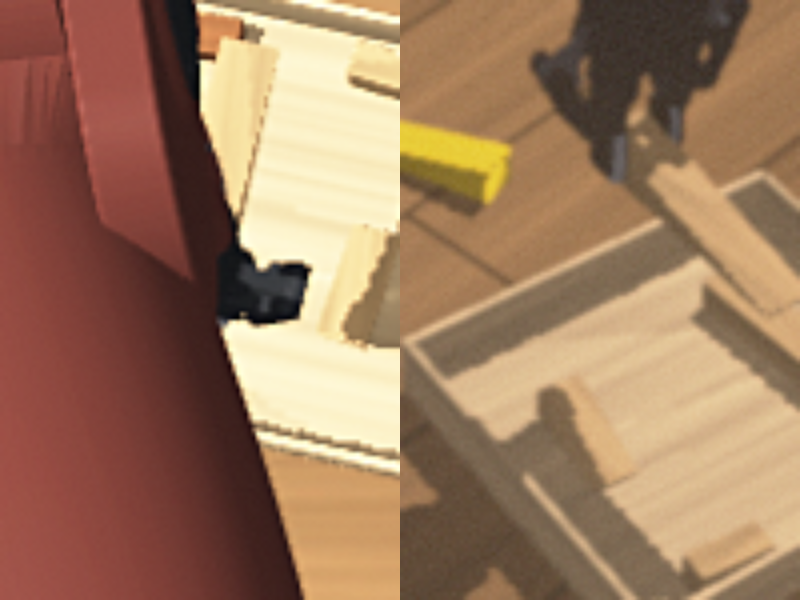

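```bash
python3 - <<'E'
from fit import *
P=np.load("res.npz")["p"]; q=quat(P[2])
manip.move_to(off(P,-.172,0,.15),q); st("above")
manip.movel(off(P,-.172,0,.015),speed=.12); s=st("low")
im=vision.get_image("scene"); T=vision.get_image("top")
# predicted wedge
pw=off(P,-.11,0,0); pw=[pw[0],pw[1],P[2]]
f=4; out=[]
for n,i,(x0,y0) in [("scene",im,(160,290)),("top",T,(380,130))]:
    c=cv2.resize(i["img"][y0:y0+150,x0:x0+100,::-1],None,fx=f,fy=f,interpolation=cv2.INTER_CUBIC).copy()
    hull(i,c,wedge_v(pw,z0=s["position"][2]-.003),(0,0,255),f,np.array([x0,y0])); hull(i,c,plate_v(P),(255,0,0),f,np.array([x0,y0])); out.append(c)
cv2.imwrite("pics/pre.png",np.hstack(out))
for n in("scene","top"):
    for r in finder.masks_of(n,"wedge"): print(n,round(r["p"],2),np.round(r["xy"]),r["pixels"].sum())
E
```

```text
above 10.48 [ 0.4223 -0.1708  0.1501] [ 0.95 -0.22 -0.41] w 0.341 g 58.3
low 11.76 [ 0.4225 -0.1718  0.0158] [ 0.34  0.66 -1.05] w 0.339 g 58.2
scene 0.76 [295. 187.] 582
scene 0.57 [412. 175.] 446
top 0.85 [258. 338.] 807
top 0.75 [451. 236.] 604
top 0.64 [146. 248.] 996
```

View pics/pre.png

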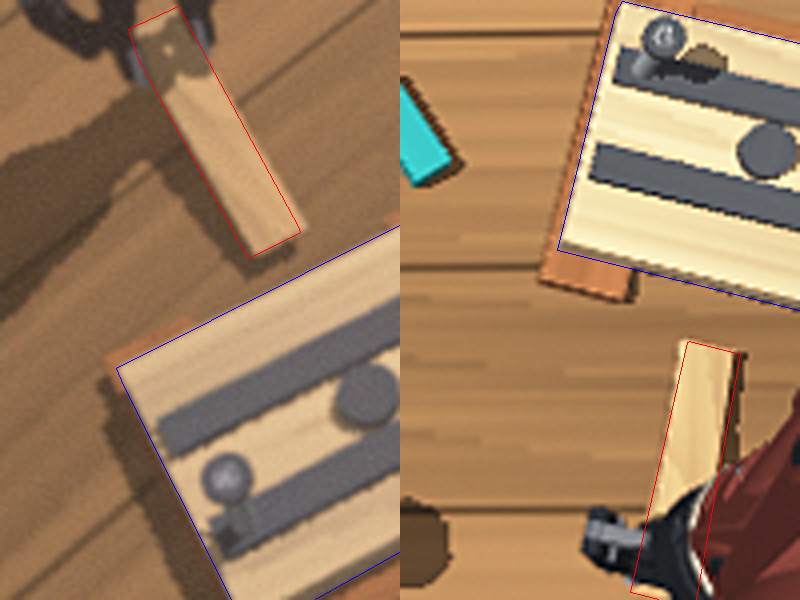

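```bash
python3 - <<'E'
from fit import *
P=np.load("res.npz")["p"]
for z in (.008,.005,.004,.003,.0022):
    manip.movel(off(P,-.172,0,z),speed=.03); s=st("z%.4f"%z)
    if s["ft_force"][2]>6: break
z=s["position"][2]; zc=z; print("z",zc)
u=np.array([np.cos(P[2]),np.sin(P[2])])
for tip in (-.01,.02,.035,.05,.057,.063,.069,.075):
    manip.movel(off(P,tip-.137,0,.0025),speed=.04); s=st("tip%.3f"%tip); print("  along",round(float(s["ft_force"][:2]@u),2), "tipx",round(float((s["position"][:2]-P[:2])@u+.137),4))
T=vision.get_image("top");im=vision.get_image("scene")
c=[cv2.resize(i["img"][y:y+150,x:x+100,::-1],None,fx=4,fy=4,interpolation=cv2.INTER_CUBIC) for i,x,y in((im,170,300),(T,410,110))]
cv2.imwrite("pics/push.png",np.hstack(c))
E
```

```text
z0.0080 12.34 [ 0.4217 -0.1712  0.0076] [ 0.29 -0.55 -0.73] w 0.341 g 58.2
z0.0050 12.59 [ 0.4218 -0.1713  0.0048] [-0.2  -0.24  0.53] w 0.343 g 58.2
z0.0040 12.84 [ 0.4219 -0.1714  0.004 ] [ 0.57  0.12 -0.1 ] w 0.341 g 58.2
z0.0030 13.09 [ 0.4221 -0.1715  0.0034] [-2.35 -0.1   5.12] w 0.343 g 58.7
z0.0022 13.34 [ 0.4222 -0.1716  0.0034] [-5.87  4.   14.85] w 0.342 g 60.0
z 0.0033966622194611246
tip-0.010 14.12 [ 0.4457 -0.1781  0.0034] [-8.25  1.37 14.48] w 0.343 g 60.1
  along -8.32 tipx -0.0103
tip0.020 15.02 [ 0.4745 -0.1858  0.0034] [-8.76  2.1  14.41] w 0.343 g 60.1
  along -9.0 tipx 0.0195
tip0.035 15.54 [ 0.4896 -0.1899  0.0034] [-5.22  2.5  11.04] w 0.335 g 59.8
  along -5.69 tipx 0.0351
tip0.050 16.07 [ 0.5041 -0.1938  0.0034] [-5.98  0.79 11.31] w 0.341 g 59.7
  along -5.98 tipx 0.0501
tip0.057 16.39 [ 0.5109 -0.1956  0.0034] [-5.    1.69 10.79] w 0.34 g 59.6
  along -5.27 tipx 0.0572
tip0.063 16.69 [ 0.5149 -0.1966  0.0034] [-16.18   2.95  20.07] w 0.339 g 60.7
  along -16.39 tipx 0.0613
tip0.069 16.99 [ 0.5177 -0.1972  0.0033] [-33.45   7.86  34.68] w 0.344 g 62.2
  along -34.34 tipx 0.0642
tip0.075 17.29 [ 0.5237 -0.1983  0.003 ] [-30.82   9.58  31.66] w 0.34 g 60.6
  along -32.25 tipx 0.0702
```

View pics/push.png

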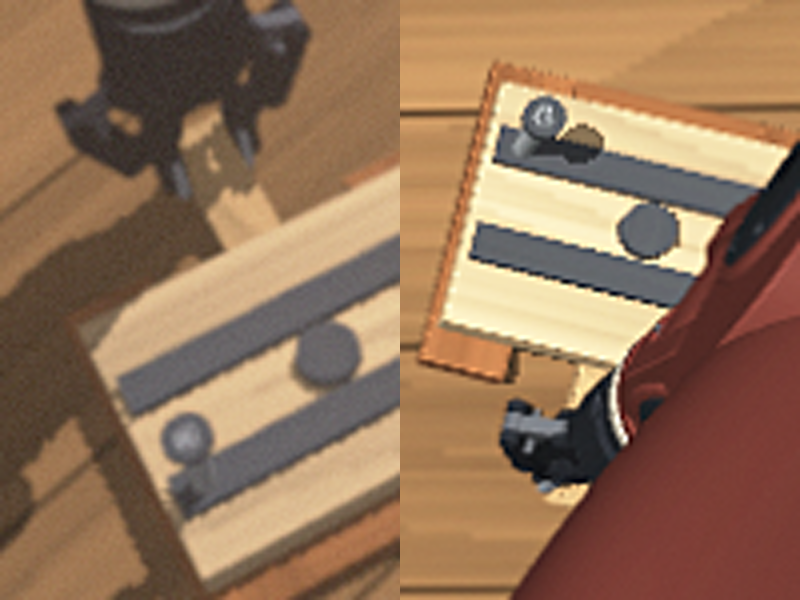

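```bash
python3 - <<'E'
from fit import *
P=np.load("res.npz")["p"]; u=np.array([np.cos(P[2]),np.sin(P[2])])
for cmd in (.079,.083,.087,.09,.093):
    manip.movel(off(P,cmd-.137,0,.003),speed=.03); s=st("cmd%.3f"%cmd); tx=float((s["position"][:2]-P[:2])@u+.137)
    print("  along",round(float(s["ft_force"][:2]@u),2),"tipx",round(tx,4))
    if tx>.083 or s["ft_force"][:2]@u<-60: break
manip.sleep(.5); s=st("rest"); print(float((s["position"][:2]-P[:2])@u+.137))
T=vision.get_image("top");im=vision.get_image("scene")
save(im,"raw_s.png"); save(T,"raw_t.png")
m=best("scene","plate",(245,395),30)
# plate height: rigid x,y,yaw; fit z shift on mask, before/after is compared with fit z
if m is not None:
    from scipy.optimize import minimize_scalar
    for h in np.arange(-4,13,2)/1000:
        b=np.array([150,300,350,479]); V=[[a,bb,z+h] for a,bb,z in plate_v(P)]
        k=sil(im,V,b); mm=np.kron(m[300:479,150:350],np.ones((S,S)))>0
        print(h,round((k&mm).sum()/(k|mm).sum(),4))
q=off(P,tx-.075,0,0); pw=[q[0],q[1],P[2]]
out=[]
for i,(x0,y0) in((im,(170,300)),(T,(410,110))):
    c=cv2.resize(i["img"][y0:y0+150,x0:x0+100,::-1],None,fx=4,fy=4,interpolation=cv2.INTER_CUBIC).copy()
    hull(i,c,wedge_v(pw,z0=0),(0,0,255),4,np.array([x0,y0])); hull(i,c,[[a,bb,z+.004] for a,bb,z in plate_v(P)],(255,0,0),4,np.array([x0,y0])); out.append(c)
cv2.imwrite("pics/end.png",np.hstack(out))
E
```

```text
cmd0.079 17.68 [ 0.5276 -0.1994  0.003 ] [-28.27   8.83  25.59] w 0.34 g 59.9
  along -29.6 tipx 0.0743
cmd0.083 17.96 [ 0.5313 -0.2004  0.0031] [-30.4    9.23  27.37] w 0.337 g 60.0
  along -31.76 tipx 0.0781
cmd0.087 18.24 [ 0.5351 -0.2015  0.003 ] [-29.88   9.62  26.33] w 0.341 g 60.0
  along -31.36 tipx 0.0821
cmd0.090 18.49 [ 0.5379 -0.2023  0.003 ] [-30.01   7.52  27.46] w 0.342 g 60.0
  along -30.93 tipx 0.085
rest 18.99 [ 0.5379 -0.2023  0.003 ] [-29.76   7.89  27.09] w 0.341 g 60.0
0.08502615527605639
-0.004 0.899
-0.002 0.9075
0.0 0.9169
0.002 0.9217
0.004 0.9222
0.006 0.9182
0.008 0.9082
0.01 0.8978
0.012 0.8855
```

View pics/end.png

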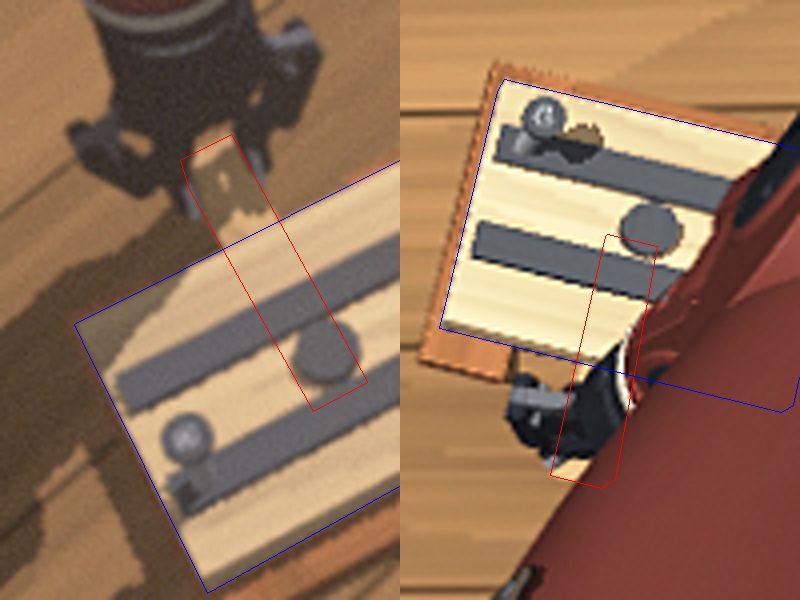

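```bash
python3 - <<'E'
from fit import *
P=np.load("res.npz")["p"]; im=vision.get_image("scene"); T=vision.get_image("top")
for n,i,c0,pts in [("scene",im,"scene0.png",[(.035,.07),(.04,.0),(.035,-.07)]),("top",T,"top0.png",[(.05,.07),(.07,.03)])]:
    A=cv2.imread("pics/"+c0,0); B=cv2.cvtColor(i["img"],cv2.COLOR_RGB2GRAY)
    for dx,dy in pts:
        p=np.array(off(P,dx,dy,.035)); uv=proj(i,p); g=proj(i,p+[0,0,.004])-uv
        x,y=np.round(uv).astype(int); h=13
        W=np.eye(2,3,dtype=np.float32)
        try:
            cc,W=cv2.findTransformECC(A[y-h:y+h,x-h:x+h].copy(),B[y-h:y+h,x-h:x+h].copy(),W,cv2.MOTION_TRANSLATION)
            print(n,(dx,dy),uv.round(),"cc",round(cc,3),"shift",W[:,2].round(2),"for 4mm",g.round(2))
        except cv2.error as e: print(n,"ecc failed")
E
```

```text
scene (0.035, 0.07) [272. 355.] cc 0.998 shift [-0.52 -0.77] for 4mm [-0.16 -1.01]
scene (0.04, 0.0) [242. 373.] cc 0.959 shift [-0.43 -0.75] for 4mm [-0.25 -0.98]
scene (0.035, -0.07) [209. 387.] cc 0.893 shift [16.82 -9.32] for 4mm [-0.36 -0.95]
top (0.05, 0.07) [438. 172.] cc 0.936 shift [ 0.48 -0.49] for 4mm [ 0.42 -0.52]
top (0.07, 0.03) [457. 168.] cc 0.996 shift [ 0.61 -0.55] for 4mm [ 0.49 -0.53]
```

```bash
python3 -c "
from station import manip
print(manip.close_job())"
```

```text
the job is handed in; nothing more can be done
None
```

I handed the job in with the wedge still gripped and flat on the table, its thin end about 85 mm in under the plate, and the plate lifted about 4 mm by my camera estimate; no verdict came back, and I didn't re-check the jar or the other offcuts at the end.

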